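Set out a wash vial and open the safety-capped solvent bottle at the GC sampler

ROBOT

A 7-joint arm with a two-finger parallel gripper is mounted at the origin on the work surface. World frame = base frame: x ahead of the robot, y to its left, z up, the work surface at z = 0. Lengths are in m, angles in rad, forces in N, time in s.
With the tool pointing down it reaches from about 0.4 to 0.925 m from the base axis. Payload 4.1 kg.
Tool frame: the origin (TCP) lies on the front face of the gripper's body, between the roots of the fingers; the fingertips stand 73 mm ahead of it and the grasp point (between the pads) lies 54 mm ahead of it; z points along the fingers, y is the line along which they close (so a half turn about z gives the same grasp; the last joint's range is limited). The gripper opens to 85 mm and grips with 20 to 120 N. Pads are 22 mm wide; open, the fingers measure 114 mm over their backs; the gripper's body (76 mm by 85 mm) begins 54 mm behind the grasp point. The pads swing forward as they close: fully open they stand 13 mm farther back than shut.
Start: joints at [-1.269, 0.398, 0.045, 1.537, -0.019, 1.207, -0.051], TCP at [0.254, 0.599, 0.304] pointing down, gripper open.
Joint ranges: [-2.82, 2.82], [-0.49, 2.23], [-1.37, 1.46], [0, 2.46], [-1.36, 4.5], [0.23, 2], [-2.94, 2.94]. Speed limits (rad/s): [2.57, 2.57, 3.14, 3.14, 3.14, 3.14, 3.14].

INTERFACE

Orientations are given as a 3x3 rotation matrix whose columns are the frame's x, y, z axes.
In Python, from plant import telemetry, optics, workorder gives the robot as it stands.
- The arm moves only by the tool carry_out, never from a script. Its argument "rows" is a list of rows, each an object of numbers: "jaw": the gripper's target within -1 to 1 (shut at 1, half-way at 0, fully open at -1); "x", "y", "z": the shift along the tool's x, y, z in units of 300 mm (1.0 is 300 mm); "ax", "ay", "az": the turn, a rotation vector about the tool's x, y, z in units of pi/2 rad (1.0 is pi/2 rad). A call has 1 to 5 rows; each row is the pose to reach, as a shift and turn from the pose commanded when the call began, along the tool's axes at that moment; what a row does not reach only later rows make up. A row lasts 1/10 s, in which the tool goes at most 50 mm and 8.59 degrees, less where a joint would pass 70% of its speed; a pose out of reach is approached as far as the arm can. A call with a number of a shift or a turn outside -1 to 1 is refused whole. A call with a gripper value outside its range is refused whole. The fingers move at their own pace and stop on an object; "newtons" is the grip in N (left out, the last holds). Time passes only in rows, so rows that repeat a pose let the fingers close. It gives the time, the measured TCP pose, the force, the opening and the grip force at its end, in the units of the state.
- telemetry.get_state(): the state, without advancing time (a new reading comes with each control period).
- optics.capture(name): name is "side" or "top"; returns (picture, depth): 384x512x3 uint8, red, green, blue; 384x512 float32, m along the optical axis (not along the pixel's ray), 0 where there is no reading.
- optics.camera_info(name): a dict with "K" (3x3 intrinsics, pixels), "k1" (the pictures are not rectified: a ray, as slopes to the right and down, at radius r is drawn at 1 + k1 r^2 times it, then the intrinsics apply), "camera_from_world" (4x4, takes a point from world to camera coordinates). Camera axes: x right, y down, z forward; pixel columns grow to the right and rows downward; lengths in m; the calibration is good to about 2 mm. A picture is of the moment at which its call begins. camera_info takes no time and is no camera call.
- workorder.job_done(): hands the job in; it is judged then, once.
The state is a dict: "clock": time; "joints": joint angles; "qd": joint speeds; "joint_efforts": joint torques, N m; "position": TCP position; "tool_rot": TCP orientation; "ft_force": force on the tool from outside, world axes, zero at the start; "torque": the same for the moment, N m; "width": finger opening in m; "grip_force": force on a finger pad.
Only numpy, scipy, OpenCV 4.12 (cv2) and the standard library are available. Lean on these libraries where they do the work, as an engineer would, in place of code of your own. Each camera call takes 0.05 s, during which the arm holds its last target. There are 200 camera calls.

TASK

Get the GC sampler's wash station ready for refilling: stand the empty clear glass vial upright in the empty pocket of the sampler's open wash drawer and let go of it. Then open the solvent bottle in the steel stand: press its blue push-and-turn safety cap down, twist it counter-clockwise while pressed until it is free, lift it straight up and finish still holding it in the gripper, level and about 10 cm above the bottle's mouth, so that I can get in with the pipette and the cap never touches the bench. Leave the bottle standing in its stand, the drawer out, and everything else where it is.

Things in the scene. Friction and masses are not known exactly. Their poses are not given: they have to be found in the camera images.
- vial: empty, open 40 ml clear glass wash vial, 28 mm across (neck 23 mm) and 95 mm tall, 28 to 45 g, standing upright on the bench; origin at the centre of its underside, z along its axis
- wash_seat (a point): centre of the floor of the one empty pocket in the sampler's wash drawer: 44 x 44 mm square, its 4 mm walls 35 mm high, floor 20 mm above the bench. Open above. Facing the machine it is the left-hand pocket of three, 48 mm apart; the drawer's front panel (64 mm high) begins 22 mm in front, the machine's face stands 112 mm behind. Axes as sampler
- sampler: white liquid sampler, 250 mm wide, 340 mm deep, 165 mm high, fixed on the bench at the robot's right; origin at the centre of its underside, its front looks along its own -x; its own +y is the left-hand side seen by someone facing its front
- wash_drawer (a joint): the sampler's wash drawer on its slide: 0 fully pulled out (as it stands at the start), growing as it is pushed in, 0.14 shut (m); about 4 N of friction
- stand: steel bottle stand screwed to the bench: 130 mm square base plate 6 mm thick with a square collar (87 mm outside, 79 mm inside, top 46 mm above the bench) in which the solvent bottle stands and cannot turn; origin at the centre of its underside
- bottle: white 500 ml square solvent bottle, 76 x 76 mm, 0.35 to 0.6 kg, loose in the stand (on its 6 mm floor, with 1.5 mm of play each side); origin at the centre of its underside, z up. Square body up to 104 mm, shoulder tapering to the neck at 122 mm, neck 35 mm across with three lugs (44 mm across), open rim at 160 mm
- mouth (a point): centre of the bottle's open rim, 160 mm above the bottle's underside; bottle axes
- cap: blue ribbed push-and-turn safety cap, 52 mm across, 28 mm high, 45 g; origin at the centre of its open underside, z up through its top. Locked, the origin is 145 mm above the bottle's underside (15 mm below the rim) and its x lies along the bottle's x. Its side is free for fingers down to the shoulder, 23 mm below its lower edge
- cap_top (a point): centre of the cap's top face. Held down more than 3.5 mm (5 to 6 mm is safe) and turned counter-clockwise seen from above, the cap is free after about 35 degrees and stops hard at about 90 (55 to 75 is a good turn); then it lifts straight off. Clockwise or not pressed it turns about 5 degrees and is blocked; pulled up while locked it only lifts the bottle
- liner (a joint): spring liner inside the cap: how far the cap is pressed down on the rim (m), 0 at rest, 0.007 at most. It pushes back with 3 N at first and 1 N more per mm (about 9 N at 6 mm)
- amber0: short amber waste vial with a crimped metal cap, 22 mm across, 46 mm tall, standing in the right-hand pocket of the wash drawer; origin at its underside. Leave alone
- amber1: the same, in the middle pocket beside the empty one. Leave alone
- multimeter: orange hand-held multimeter lying on the bench, 180 x 86 x 36 mm; origin at the centre of its underside. Leave alone
- carton: small cardboard box, 110 x 80 x 55 mm; origin at the centre of its underside. Leave alone
- stock_bottle: round white bottle with a white cap, 64 mm across, 132 mm tall; origin at the centre of its underside. Leave alone
- marker: red marker pen lying on the bench, 136 mm long, 16 mm thick; origin under its middle, x along it. Leave alone
- wrench: steel spanner lying on the bench, 150 mm long; x along it. Leave alone
Not all that is in view belongs to the job. What is shaped like the stand but yellow is not meant.

How it is judged:
On the way, in this order (a step that is already met when the one before it is completed fails the run):
1. the glass vial stands upright on the floor of the empty drawer pocket, let go (horizontal distance between vial and wash_seat below 0.014 m and z of vial in the frame of wash_seat below 0.004 m and angle between vial's own z axis and vertical below 0.12 rad and contact force between vial and the fingers below 0.1 N and linear speed of vial below 0.02 m/s), for 0.2 s.
2. the cap is pressed down on the bottle by more than 3 mm (z of cap in the frame of bottle below 0.142 m and contact force between cap and the fingers above 0.5 N), for 0.1 s.
3. the cap is twisted at least 30 degrees while still down on the neck (angle between the x axis of cap and the x axis of bottle, either way round above 0.52 rad and z of cap in the frame of bottle below 0.15 m and contact force between cap and the fingers above 0.5 N), for 0.05 s.
At the end, for the whole second after the job is handed in: The gripper holds the cap still, level (0.25 rad), within 35 mm of the mouth's axis, underside 40 to 160 mm above the rim, clear of the bottle; bottle down in its stand (4 mm) and upright; vial released, upright on the pocket floor (14 mm, 0.12 rad); drawer pushed in under 20 mm (z of cap in the frame of bottle between 0.2 and 0.32 m and horizontal distance between cap and mouth below 0.035 m and angle between cap's own z axis and vertical below 0.25 rad and contact force between cap and the fingers above 1 N and contact force between cap and bottle below 0.05 N and linear speed of cap below 0.03 m/s and contact force between vial and the fingers below 0.1 N and value of joint wash_drawer below 0.02 m and horizontal distance between vial and wash_seat below 0.014 m and z of vial in the frame of wash_seat below 0.004 m and angle between vial's own z axis and vertical below 0.12 rad and angle between bottle's own z axis and vertical below 0.06 rad and horizontal distance between bottle and stand below 0.005 m and z of bottle in the frame of stand below 0.01 m); the arm keeps its last pose, push and grip.
It fails at once if a bystander is shifted by more than 30 mm (distance of any of amber0, amber1, multimeter, carton, stock_bottle, marker, wrench from where it was at the start of the episode above 0.03 m).
It fails at once if the wash drawer is pushed in by more than 30 mm (value of joint wash_drawer above 0.03 m).
It fails at once if the bottle is lifted or pulled from its stand (more than 30 mm) or tipped (distance of bottle from where it was at the start of the episode above 0.03 m or angle between bottle's own z axis and vertical above 0.3 rad).
It fails at once if the cap goes down to the bench (height (world z) of cap below 0.1 m).
It fails at once if the vial falls over (angle between vial's own z axis and vertical above 1.2 rad).
It also fails if it takes over 61 s, if anything falls off the work surface, if the arm or the gripper's body presses on something with over 40 N, if the wrist force passes 120 N, or if a joint passes its speed limit or range.

## Working session

There is one attempt and no reset: what is moved stays moved. The work goes in short steps, Python scripts to look and compute and a tool call to move; the robot and the scene stay as the last step left them, time stands still between calls to the robot, and variables do not carry over. Pictures are saved under pics/ and viewed, at most 10 in all, crops included, and the job is handed in when it is done.

Besides the shell and the picture viewer there is one more tool, called after "Emit:" by a JSON object that holds its "op" and its "data". carry_out: Moves the arm, as the interface text tells. Shifts and turns lie within -1 to 1; 1 stands for 300 mm of shift or pi/2 rad of turn. Its arguments: {"type":"object","properties":{"rows":{"type":"array"},"newtons":{"type":"number"}},"required":["rows"]}

```bash
mkdir -p pics; cat > h.py <<'E'
import numpy as np, cv2, sys
sys.path.insert(0,'.')
from plant import telemetry, optics, workorder
def cap(n):
    p,d=optics.capture(n); np.savez(f'{n}.npz',p=p,d=d); return p,d
def load(n):
    z=np.load(f'{n}.npz'); return z['p'],z['d']
def slopes(n,uv):
    i=optics.camera_info(n); K=np.array(i['K']); uv=np.atleast_2d(uv).astype(float)
    return cv2.undistortPoints(uv[:,None],K,np.array([i['k1'],0,0,0,0.]))[:,0]
def ray(n,uv):
    T=np.array(optics.camera_info(n)['camera_from_world']); s=slopes(n,uv)
    d=np.c_[s,np.ones(len(s))]@T[:3,:3]; return -T[:3,:3].T@T[:3,3],d
def onplane(n,uv,z):
    o,d=ray(n,uv); return o+d*((z-o[2])/d[:,2])[:,None]
def world(n,uv,dep):
    o,d=ray(n,uv); return o+d*np.asarray(dep)[:,None]
def cloud(n,d):
    v,u=np.mgrid[:384,:512]; return world(n,np.c_[u.ravel(),v.ravel()],d.ravel()).reshape(384,512,3)
def proj(n,P):
    i=optics.camera_info(n);T=np.array(i['camera_from_world'])
    return cv2.projectPoints(np.atleast_2d(P).astype(float),cv2.Rodrigues(T[:3,:3])[0],T[:3,3],np.array(i['K']),np.array([i['k1'],0,0,0,0.]))[0][:,0]
E
python3 - <<'E'
from h import *
for n in('side','top'):
    p,d=cap(n); cv2.imwrite(f'pics/{n}0.png',cv2.resize(p[...,::-1],(800,600)))
    i=optics.camera_info(n); print(n,i['k1'],np.round(i['K'],1).tolist(),ray(n,[[256,192]]))
print(telemetry.get_state())
E
```

```text
side -0.11372958773386005 [[417.7, 0.0, 256.1], [0.0, 417.7, 191.2], [0.0, 0.0, 1.0]] (array([0.33922117, 0.87498429, 1.27621267]), array([[ 0.11478612, -0.64114216, -0.75879151]]))
top -0.11813345103345202 [[480.6, 0.0, 251.9], [0.0, 480.6, 199.6], [0.0, 0.0, 1.0]] (array([ 0.1985017 , -0.07362891,  1.66627359]), array([[ 0.22948262, -0.00765807, -0.97344884]]))
{'clock': 0.1, 'joints': array([-1.26899095,  0.39911927,  0.04504349,  1.53775837, -0.01873182,
        1.20689749, -0.05069759]), 'qd': array([ 0.00104668, -0.00179919, -0.00054511, -0.00336749,  0.0008639 ,
        0.00059638,  0.00080565]), 'joint_efforts': array([ 3.79587538e-03, -4.76263618e+01,  1.37041591e+00, -2.54952317e+01,
        1.20144646e-02,  4.96493740e-03, -7.99205310e-06]), 'position': array([0.25339661, 0.59809173, 0.30296463]), 'tool_rot': array([[-9.20784701e-01,  3.90070733e-01, -5.98195884e-04],
       [ 3.90071180e-01,  9.20783217e-01, -1.65588867e-03],
       [-9.51049760e-05, -1.75805593e-03, -9.99998450e-01]]), 'ft_force': array([-0.2357085 , -0.26101828, -0.60466333]), 'torque': array([ 0.0262414 , -0.00297121, -0.00504788]), 'grip_force': 0.0, 'width': 0.08571370974988693}
```

View pics/side0.png

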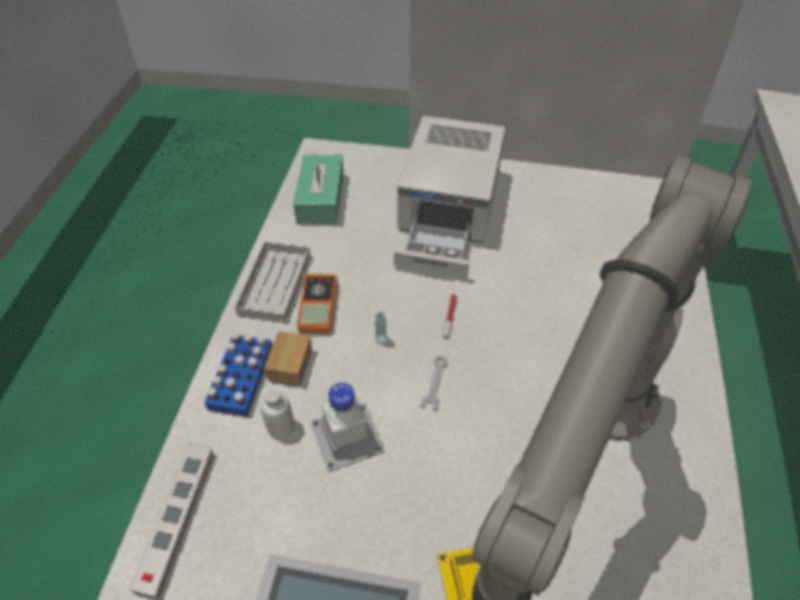

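View pics/top0.png

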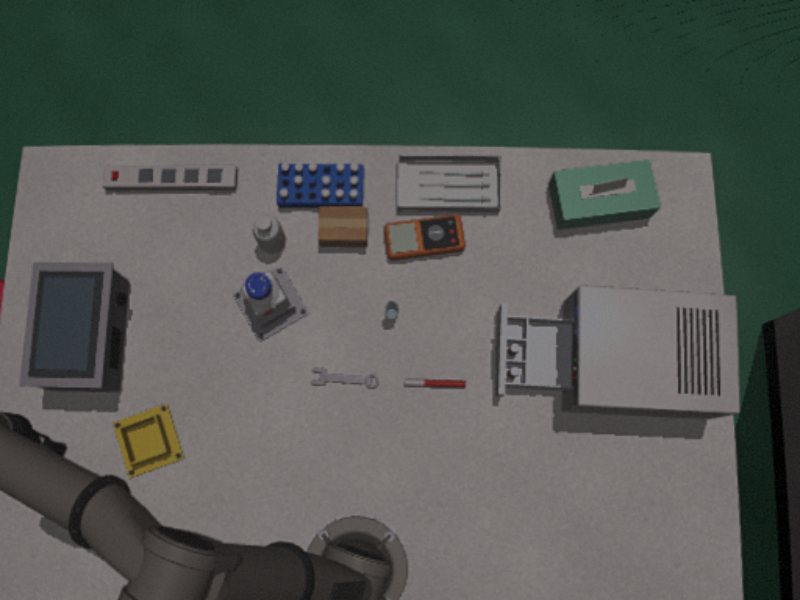

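The side view shows the solvent bottle with its blue cap at (342,395) in the grey stand, the glass vial at (381,328), and the open drawer at (437,245). In the top view the vial is at (391,313), the cap at (258,285), and the drawer's empty pocket near (516,328). The yellow stand at (148,440) is not meant.

```bash
python3 - <<'E'
from h import *
out=[]
B={'top':[(225,170,50,50),(310,185,70,70),(145,160,60,60)],'side':[(220,190,50,50),(245,120,70,70),(190,235,65,65)]}
for n in('top','side'):
    p,d=load(n); r=[]
    for (u,v,w,h) in B[n]:
        r.append(cv2.resize(p[v:v+h,u:u+w,::-1],(266,266),interpolation=cv2.INTER_CUBIC))
    out.append(np.hstack(r))
    W=cloud(n,d); hsv=cv2.cvtColor(p,cv2.COLOR_RGB2HSV)
    m=((hsv[...,0]>108)&(hsv[...,0]<130)&(hsv[...,1]>140)).astype('uint8')
    k,l,s,c=cv2.connectedComponentsWithStats(m)
    for j in range(1,k):
        if s[j,4]>60:
            q=W[l==j]; q=q[q[:,2]>0.05]; print(n,s[j],c[j].round(1),q.shape, np.percentile(q,[5,50,95],axis=0).round(3).tolist() if len(q) else '')
    for (u,v,w,h) in B[n][:2]:
        print(n,(u,v)); print((W[v:v+h:3,u:u+w:3,2]*1000).astype(int))
cv2.imwrite('pics/crops.png',np.vstack(out))
E
```

```text
top [177 105  55  26 782] [203.8 118.3] (36, 3) [[0.199, -0.074, 0.051], [0.86, 0.059, 0.058], [0.868, 0.124, 1.666]]
top [157 175  16  15 129] [164.5 182.5] (129, 3) [[0.556, 0.187, 0.175], [0.577, 0.208, 0.181], [0.598, 0.228, 0.186]]
top (225, 170)
[[  4   4   2   4  -7   1  -4   0   8  -1  -2  -5   0   6  -3   4  -1]
 [  4   5   5   3  -2   4   2   5   9   0   1   4   5   0   0   2   3]
 [  4  -4   3   4  12  -5   2   4   3  -3   6   0  -1   5   7  -2  -1]
 [ -4   8   2  -4   0  -1  -1   7   7   1   0   2  -1   3   6   0   6]
 [  7   4   1   4  -2   2   7   4   3   6   4   2   6  -1   0   1  -1]
 [  1  -5   0   6  -3  -1  -3   1   5   5   1   3   1   4  -1  -1   7]
 [  2  -3   1   0  -2   5   3   0   7   0   8  -4  -1   3   0   0   2]
 [  0   5  -3  -5  -2  -2   4   3   0   0   4   4  -2  -6  -3   0   4]
 [  1   4  -5   0   4   2  -1  -2  52  62  -8  -1   5   3   2  -3   1]
 [  2   0   2   4   0  -1  -2  71  18  94   1  -2   8   3   0   0  -3]
 [  4   8   0  -8   0   5  -2  23  72  73  -3   0   0  -1   0   0   2]
 [  0  -6   1   6   9   0  -1   2  25  25  -8  -8   0  -2  -1   3  
[... 6862 characters left out ...]
1   -4   17   12   21
    17   18   26   32   32   -3   -3   -1    2    3]
 [   1    0    0    2    0    2   -3    0    1   -2    0    1   -1    0
    -4   -1   -2   16   17    3    3    0    0    3]
 [   0    0   -7   -2   -2   -3    0    0    1   -2    1   -3    0    4
     0    5   -4    1   -2    3   -4   -2    2    0]
 [  -3   -1   -3    0    0   -1    0    0    3    4    0    1    1    0
     0   -2    0   -4    4    3   -3    4    0    0]
 [   2   -2    0   -1    0   -1   -6   -1    0    1   -5    3    0   -1
     0   -1    0   -5   -1    2   -3   -4   -4   -2]
 [   1    1   -1    0   -3   -5   -1   -3    2   -3   -1   -5   -1    1
     2   18    3    2    1    2    0    2   -3   -1]]
```

View pics/crops.png

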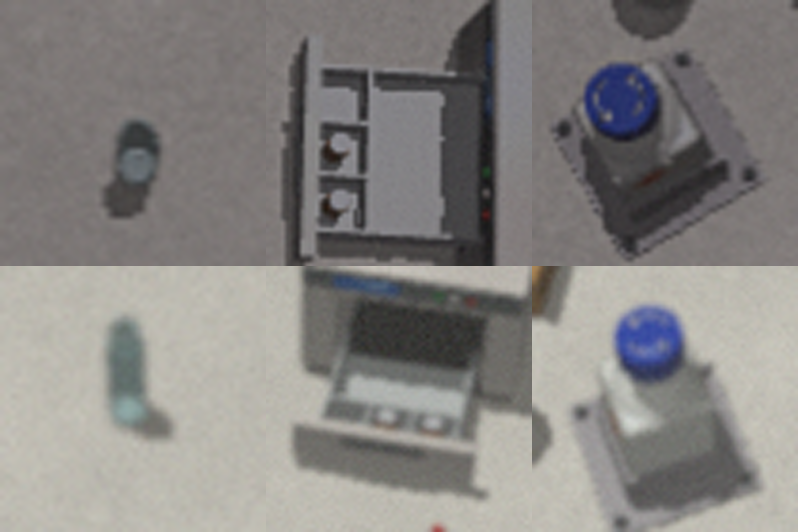

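The crops confirm three things. The vial stands at top pixel (250,200). The empty pocket is the upper one in the top view, near (331,211), which is left when facing the machine; the other two hold ambers. The blue cap sits on the bottle in the grey stand at top pixel (164,182).

```bash
python3 - <<'E'
from h import *
from scipy.optimize import least_squares
Cs={}
for n in('top','side'):
    p,d=load(n); Cs[n]=cloud(n,d)
def box(n,x0,x1,y0,y1,z0,z1):
    q=Cs[n].reshape(-1,3); m=(q[:,0]>x0)&(q[:,0]<x1)&(q[:,1]>y0)&(q[:,1]<y1)&(q[:,2]>z0)&(q[:,2]<z1); return q[m]
# vial
for n in Cs:
    p0=world(n,[[250,198]] if n=='top' else [[243,211]],[1.6])
    c=onplane(n,[[250,201]] if n=='top' else [[243,212]],0.05)[0]
    q=box(n,c[0]-.05,c[0]+.05,c[1]-.05,c[1]+.05,.02,.1)
    f=lambda a:np.hypot(q[:,0]-a[0],q[:,1]-a[1])-.014
    r=least_squares(f,q[:,:2].mean(0)-.005*0,loss='soft_l1',f_scale=.003); print('vial',n,len(q),q.mean(0).round(4),r.x.round(4),r.cost)
# cap circle & bottle edges
for n,z in(('top',.173),('side',.173)):
    p,_=load(n); hsv=cv2.cvtColor(p,cv2.COLOR_RGB2HSV)
    m=((hsv[...,0]>108)&(hsv[...,0]<130)&(hsv[...,1]>120)); q=Cs[n][m]; q=q[(q[:,1]>.15)&(q[:,2]>.17)&(q[:,2]<.3)]; print('captop',n,len(q),q.min(0).round(3),q.max(0).round(3),q.mean(0).round(4), cv2.minEnclosingCircle(q[:,:2].astype('f4')))
q=np.vstack([box(n,.45,.7,.08,.33,.035,.05) for n in Cs]); print('collar',len(q),cv2.minAreaRect(q[:,:2].astype('f4')))
q=np.vstack([box('top',.45,.7,.08,.33,.003,.02) ]); 
for n in Cs:
    q=box(n,.25,.75,-.52,-.2,.155,.175); print('sampler',n,len(q),cv2.minAreaRect(q[:,:2].astype('f4')))
    q=box(n,.2,.75,-.36,-.2,.058,.075); print('panel+amb',n,len(q),cv2.minAreaRect(q[:,:2].astype('f4')))
q=box('top',.2,.75,-.75,-.2,.155,.175); print('sampler',len(q),q.min(0),q.max(0),cv2.minAreaRect(q[:,:2].astype('f4')))
uv=[[322,205],[340,205],[322,221],[340,221],[331,213]]
print(onplane('top',uv,.055).round(4))
E
```

```text
vial top 80 [ 0.5556 -0.0657  0.065 ] [ 0.5583 -0.0659] 0.00015242232136455954
vial side 118 [ 0.5538 -0.0633  0.0645] [ 0.556  -0.0695] 0.0002918623732283206
captop top 157 [0.553 0.183 0.173] [0.603 0.233 0.188] [0.5773 0.208  0.1803] ((0.5783157348632812, 0.20871767401695251), 0.026039788499474525)
captop side 122 [0.555 0.191 0.171] [0.601 0.232 0.187] [0.5776 0.2123 0.1782] ((0.5778031349182129, 0.20952557027339935), 0.0240059494972229)
collar 266 ((0.6108393669128418, 0.21935872733592987), (0.1699674129486084, 0.10150836408138275), 20.250036239624023)
sampler top 1717 ((0.46422064304351807, -0.4798755347728729), (0.0801396369934082, 0.25214117765426636), 89.6524429321289)
panel+amb top 323 ((0.47258496284484863, -0.32721295952796936), (0.06466023623943329, 0.2009923905134201), 88.73521423339844)
sampler side 739 ((0.4610854983329773, -0.48341014981269836), (0.08166918903589249, 0.24620293080806732), 87.37269592285156)
panel+amb side 188 ((0.4690951704978943, -0.3194166123867035), (0.19828681647777557, 0.05541444942355156), 0.27528509497642517)
sampler 7005 [ 0.32556075 -0.74998779  0.15502693] [ 0.59012516 -0.43907303  0.17493872] ((0.45851826667785645, -0.6001704931259155), (0.31058287620544434, 0.25386202335357666), 87.20099639892578)
[[ 0.5353 -0.3134  0.055 ]
 [ 0.536  -0.3757  0.055 ]
 [ 0.4796 -0.3123  0.055 ]
 [ 0.4802 -0.3742  0.055 ]
 [ 0.5077 -0.3438  0.055 ]]
```

```bash
python3 - <<'E'
from h import *
for n in('top','side'):
    p,d=load(n); q=cloud(n,d).reshape(-1,3)
    q=q[(q[:,0]>.35)&(q[:,0]<.62)&(q[:,1]>-.42)&(q[:,1]<-.27)]
    a=q[(q[:,2]>.056)&(q[:,2]<.072)&(q[:,1]>-.325)]
    for _ in range(3):
        L=np.polyfit(a[:,0],a[:,1],1); r=a[:,1]-np.polyval(L,a[:,0]); a=a[abs(r)<.006]
    print(n,'panel top slope',L[0].round(4),'y@.46',np.polyval(L,.46).round(4),'x',a[:,0].min().round(4),a[:,0].max().round(4),len(a))
    w=q[(q[:,2]>.046)&(q[:,2]<.064)]
    w=w[w[:,1]<np.polyval(L,w[:,0])-.008]
    print('wall x hist',np.histogram(w[:,0],np.arange(.36,.6,.006)))
    print('wall y hist',np.histogram(w[:,1]-L[0]*(w[:,0]-.46),np.arange(-.42,-.29,.005)))
p,d=load('top');q=cloud('top',d).reshape(-1,3)
s=q[(q[:,2]>.15)&(q[:,2]<.18)&(q[:,0]>.3)&(q[:,0]<.65)&(q[:,1]<-.35)]
for lo,hi in((-.7,-.6),(-.55,-.46)):
    t=s[(s[:,1]>lo)&(s[:,1]<hi)]; print('smp x',np.percentile(t[:,0],[1,99]).round(4), lo,hi)
for lo,hi in((.35,.4),(.52,.57)):
    t=s[(s[:,0]>lo)&(s[:,0]<hi)]; print('smp front y',np.percentile(t[:,1],[98,99.5]).round(4))
E
```

```text
top panel top slope -0.0425 y@.46 -0.3072 x 0.3727 0.5733 203
wall x hist (array([ 0,  0,  0,  0,  0, 35, 15,  2,  4, 11,  6,  4,  4,  4, 23,  3,  3,
        9, 13,  7,  7,  5, 21,  1,  3,  1,  4,  2,  3,  7, 44,  7,  1,  0,
        2,  0,  0,  0,  0]), array([0.36 , 0.366, 0.372, 0.378, 0.384, 0.39 , 0.396, 0.402, 0.408,
       0.414, 0.42 , 0.426, 0.432, 0.438, 0.444, 0.45 , 0.456, 0.462,
       0.468, 0.474, 0.48 , 0.486, 0.492, 0.498, 0.504, 0.51 , 0.516,
       0.522, 0.528, 0.534, 0.54 , 0.546, 0.552, 0.558, 0.564, 0.57 ,
       0.576, 0.582, 0.588, 0.594]))
wall y hist (array([ 3,  6,  5,  5,  7,  5,  4,  5,  5,  4,  3, 58, 23,  9,  9, 14, 17,
       21, 22, 13, 12,  0,  0,  0,  0]), array([-0.42 , -0.415, -0.41 , -0.405, -0.4  , -0.395, -0.39 , -0.385,
       -0.38 , -0.375, -0.37 , -0.365, -0.36 , -0.355, -0.35 , -0.345,
       -0.34 , -0.335, -0.33 , -0.325, -0.32 , -0.315, -0.31 , -0.305,
       -0.3  , -0.295]))
side panel top slope -0.0409 y@.46 -0.3085 x 0.3699 0.5682 112
wall x hist (array([ 0,  0,  0,  0,  7, 15,  5,  5,  8,  3,  6,  6,  5,  8,  5,  6,  8,
        7, 
[... 202 characters left out ...]
8, 0.444, 0.45 , 0.456, 0.462,
       0.468, 0.474, 0.48 , 0.486, 0.492, 0.498, 0.504, 0.51 , 0.516,
       0.522, 0.528, 0.534, 0.54 , 0.546, 0.552, 0.558, 0.564, 0.57 ,
       0.576, 0.582, 0.588, 0.594]))
wall y hist (array([ 2,  0,  3,  3,  1,  1,  3,  3,  1,  3, 23, 43, 10,  6,  4,  7, 13,
       11,  8, 11, 15,  0,  0,  0,  0]), array([-0.42 , -0.415, -0.41 , -0.405, -0.4  , -0.395, -0.39 , -0.385,
       -0.38 , -0.375, -0.37 , -0.365, -0.36 , -0.355, -0.35 , -0.345,
       -0.34 , -0.335, -0.33 , -0.325, -0.32 , -0.315, -0.31 , -0.305,
       -0.3  , -0.295]))
smp x [0.3317 0.5786] -0.7 -0.6
smp x [0.3405 0.5846] -0.55 -0.46
smp front y [-0.4465 -0.4425]
smp front y [-0.4569 -0.4534]
```

```bash
cat >> h.py <<'E'
from scipy.spatial.transform import Rotation as R
def plan(x,y,z,ang=None):
    s=telemetry.get_state(); Rt=s['tool_rot']; p=s['position']
    d=Rt.T@(np.array([x,y,z])-p)
    if ang is None: ang=np.degrees(np.arctan2(Rt[1,1],Rt[0,1]))
    a=np.radians(ang); Y=np.array([np.cos(a),np.sin(a),0]); Z=np.array([0,0,-1.])
    T=np.c_[np.cross(Y,Z),Y,Z]; rv=R.from_matrix(Rt.T@T).as_rotvec()
    print('shift',(d/.3).round(4),'turn',(rv/(np.pi/2)).round(4),'rows',np.ceil(max(np.linalg.norm(d)/.05,np.degrees(np.linalg.norm(rv))/8.59)))
    print('t',s['clock'],'p',p.round(4),'j',s['joints'].round(2),'F',s['ft_force'].round(1),'w',round(s['width'],4),'g',round(s['grip_force'],1))
E
python3 -c "
from h import *
plan(.35,.38,.303,27); plan(.557,-.067,.23,-2.4)"
```

```text
shift [-0.5801 -0.5438  0.0009] turn [-1.100e-03  4.000e-04  4.449e-01] rows 5.0
t 0.1 p [0.2534 0.5981 0.303 ] j [-1.27  0.4   0.05  1.54 -0.02  1.21 -0.05] F [-0.2 -0.3 -0.6] w 0.0857 g 0.0
shift [-1.7966 -1.6462  0.2463] turn [-9.000e-04  7.000e-04  7.716e-01] rows 15.0
t 0.1 p [0.2534 0.5981 0.303 ] j [-1.27  0.4   0.05  1.54 -0.02  1.21 -0.05] F [-0.2 -0.3 -0.6] w 0.0857 g 0.0
```

Emit:
{"op": "carry_out", "data": {"rows": [{"x": -0.58,"y": -0.54,"z": 0,"az": 0.44,"jaw": -1},{"x": -0.58,"y": -0.54,"z": 0,"az": 0.44,"jaw": -1},{"x": -0.58,"y": -0.54,"z": 0,"az": 0.44,"jaw": -1},{"x": -0.58,"y": -0.54,"z": 0,"az": 0.44,"jaw": -1},{"x": -0.58,"y": -0.54,"z": 0,"az": 0.44,"jaw": -1}]}}

```text
invalid input
```

```bash
python3 -c "
from h import *
plan(.557,-.067,.23,-2.4)"
```

```text
shift [-1.7966 -1.6462  0.2463] turn [-9.000e-04  7.000e-04  7.716e-01] rows 15.0
t 0.1 p [0.2534 0.5981 0.303 ] j [-1.27  0.4   0.05  1.54 -0.02  1.21 -0.05] F [-0.2 -0.3 -0.6] w 0.0857 g 0.0
```

Emit:
{"op": "carry_out", "data": {"rows": [{"x": -0.58,"y": -0.54,"z": 0,"ax": 0,"ay": 0,"az": 0.44,"jaw": -1},{"x": -0.58,"y": -0.54,"z": 0,"ax": 0,"ay": 0,"az": 0.44,"jaw": -1},{"x": -0.58,"y": -0.54,"z": 0,"ax": 0,"ay": 0,"az": 0.44,"jaw": -1},{"x": -0.58,"y": -0.54,"z": 0,"ax": 0,"ay": 0,"az": 0.44,"jaw": -1},{"x": -0.58,"y": -0.54,"z": 0,"ax": 0,"ay": 0,"az": 0.44,"jaw": -1}]}}

```text
clock: 0.6
position: [0.3518, 0.3779, 0.3036]
tool_rot: [[-0.454, 0.891, -0.0], [0.891, 0.454, -0.001], [-0.001, -0.001, -1.0]]
ft_force: [0.3, -0.7, -0.2]
width: 0.0855
grip_force: 0.0
```

```bash
python3 -c "
from h import *
plan(.557,-.067,.26,-2.4)"
```

```text
shift [-1.6315 -0.0641  0.1471] turn [-2.000e-04  8.000e-04  3.268e-01] rows 10.0
t 0.6 p [0.3518 0.3779 0.3036] j [-1.12  0.16  0.25  1.86 -0.04  1.13 -0.39] F [ 0.3 -0.7 -0.2] w 0.0855 g 0.0
```

Emit:
{"op": "carry_out", "data": {"rows": [{"x": -0.82,"y": -0.03,"z": 0,"ax": 0,"ay": 0,"az": 0.32,"jaw": -1},{"x": -0.82,"y": -0.03,"z": 0,"ax": 0,"ay": 0,"az": 0.32,"jaw": -1},{"x": -0.82,"y": -0.03,"z": 0,"ax": 0,"ay": 0,"az": 0.32,"jaw": -1},{"x": -0.82,"y": -0.03,"z": 0,"ax": 0,"ay": 0,"az": 0.32,"jaw": -1},{"x": -0.82,"y": -0.03,"z": 0,"ax": 0,"ay": 0,"az": 0.32,"jaw": -1}]}}

```text
clock: 1.1
position: [0.4563, 0.1566, 0.3038]
tool_rot: [[0.025, 1.0, -0.0], [1.0, -0.025, 0.0], [0.0, -0.0, -1.0]]
ft_force: [0.3, 0.3, 0.1]
width: 0.0853
grip_force: 0.0
```

```bash
python3 -c "
from h import *
plan(.557,-.067,.25,-2.4)"
```

```text
shift [-0.7365  0.3544  0.1793] turn [-0.     -0.0001  0.0106] rows 6.0
t 1.1 p [0.4563 0.1566 0.3038] j [-0.87  0.1   0.49  1.93 -0.05  1.12 -0.39] F [0.3 0.3 0.1] w 0.0853 g 0.0
```

Emit:
{"op": "carry_out", "data": {"rows": [{"x": -0.64,"y": 0.35,"z": 0.1,"ax": 0,"ay": 0,"az": 0.01,"jaw": -1},{"x": -0.74,"y": 0.355,"z": 0.18,"ax": 0,"ay": 0,"az": 0.01,"jaw": -1},{"x": -0.74,"y": 0.355,"z": 0.18,"ax": 0,"ay": 0,"az": 0.01,"jaw": -1},{"x": -0.74,"y": 0.355,"z": 0.18,"ax": 0,"ay": 0,"az": 0.01,"jaw": -1},{"x": -0.74,"y": 0.355,"z": 0.18,"ax": 0,"ay": 0,"az": 0.01,"jaw": -1}]}}

```text
clock: 1.6
position: [0.5566, -0.0649, 0.2497]
tool_rot: [[0.039, 0.999, -0.0], [0.999, -0.039, 0.001], [0.0, -0.0, -1.0]]
ft_force: [0.7, 0.1, 0.8]
width: 0.0854
grip_force: 0.0
```

```bash
python3 - <<'E'
from h import *
plan(.557,-.067,.2,-2.4)
r=[]
for n in('top','side'):
    p,d=cap(n); u,v=proj(n,[.557,-.067,.12])[0].astype(int); r.append(cv2.resize(p[v-40:v+40,u-40:u+40,::-1],(400,400),interpolation=cv2.INTER_CUBIC))
    P=proj(n,[[.557,-.067,.0],[.557,-.067,.095]]); print(n,u,v,P.round(1))
cv2.imwrite('pics/v1.png',np.hstack(r))
E
```

```text
shift [-0.0072  0.0017  0.1658] turn [-0.0001 -0.0003  0.0019] rows 1.0
t 1.6 p [ 0.5566 -0.0649  0.2497] j [-0.46  0.34  0.62  1.83 -0.23  1.04  0.21] F [0.7 0.1 0.8] w 0.0854 g 0.0
top 250 193 [[250.3 201.4]
 [250.3 195.4]]
side 242 197 [[243.4 217.8]
 [242.8 202.1]]
```

View pics/v1.png

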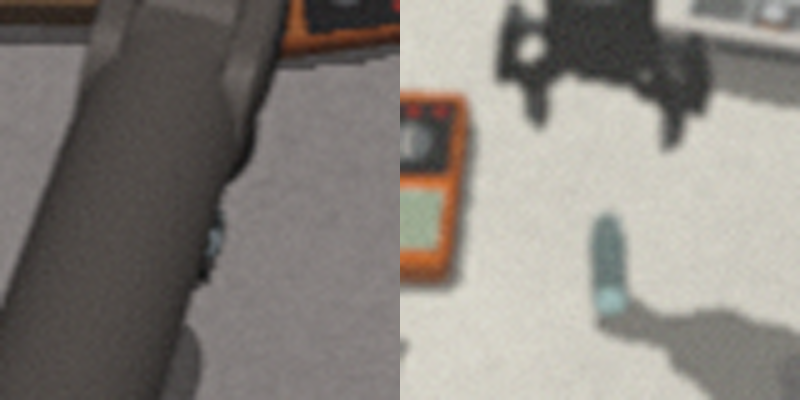

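The side crop shows the open fingers straddling above the vial, which is at crop (609,265). Its axis is at column 243.8 against a predicted 243.1, so I descend and grip.

Emit:
{"op": "carry_out", "data": {"rows": [{"x": -0.007,"y": 0,"z": 0.1,"ax": 0,"ay": 0,"az": 0,"jaw": -1},{"x": -0.007,"y": 0,"z": 0.2,"ax": 0,"ay": 0,"az": 0,"jaw": -1},{"x": -0.007,"y": 0,"z": 0.3,"ax": 0,"ay": 0,"az": 0,"jaw": -1},{"x": -0.007,"y": 0,"z": 0.38,"ax": 0,"ay": 0,"az": 0,"jaw": -1},{"x": -0.007,"y": 0,"z": 0.432,"ax": 0,"ay": 0,"az": 0,"jaw": -1}]}}

```text
clock: 2.2
position: [0.555, -0.0647, 0.1188]
tool_rot: [[0.039, 0.999, -0.003], [0.999, -0.039, 0.0], [0.0, -0.003, -1.0]]
ft_force: [-0.7, 0.5, 0.8]
width: 0.0854
grip_force: 0.0
```

Emit:
{"op": "carry_out", "data": {"newtons": 20, "rows": [{"x": 0,"y": 0,"z": 0,"ax": 0,"ay": 0,"az": 0,"jaw": 1},{"x": 0,"y": 0,"z": 0,"ax": 0,"ay": 0,"az": 0,"jaw": 1},{"x": 0,"y": 0,"z": 0,"ax": 0,"ay": 0,"az": 0,"jaw": 1},{"x": 0,"y": 0,"z": 0,"ax": 0,"ay": 0,"az": 0,"jaw": 1},{"x": 0,"y": 0,"z": 0,"ax": 0,"ay": 0,"az": 0,"jaw": 1}]}}

```text
clock: 2.7
position: [0.5571, -0.0655, 0.1221]
tool_rot: [[0.039, 0.999, 0.003], [0.999, -0.039, 0.0], [0.0, 0.003, -1.0]]
ft_force: [0.4, 0.0, 3.9]
width: 0.0243
grip_force: 20.6
```

```bash
python3 - <<'E'
from h import *
plan(.557,-.067,.12,-2.4)
p,d=cap('side'); u,v=proj('side',[.557,-.067,.06])[0].astype(int); cv2.imwrite('pics/v2.png',cv2.resize(p[v-30:v+30,u-40:u+40,::-1],(800,600),interpolation=cv2.INTER_CUBIC))
E
```

```text
shift [-0.005  -0.0002  0.0071] turn [ 0.0017 -0.0003  0.0016] rows 1.0
t 2.7 p [ 0.5571 -0.0655  0.1221] j [-0.38  0.51  0.54  1.93 -0.36  0.79  0.32] F [0.4 0.  3.9] w 0.0243 g 20.6
```

View pics/v2.png

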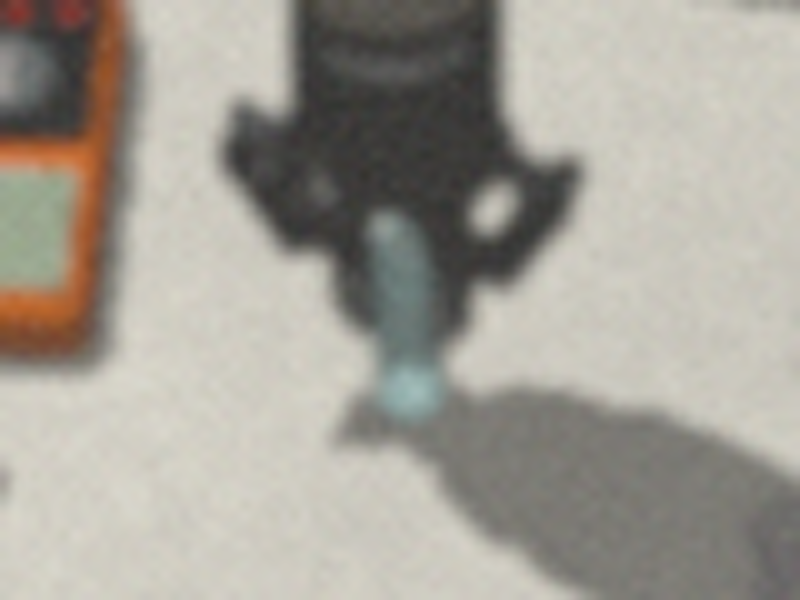

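The crop shows the vial at (405,310) between the fingers. Its top leans left (+x), and the 24 mm opening is suspicious, so I check with depth.

```bash
python3 - <<'E'
from h import *
p,d=load('side'); W=cloud('side',d); hsv=cv2.cvtColor(p,cv2.COLOR_RGB2HSV)
m=(hsv[...,0]>75)&(hsv[...,0]<105)&(hsv[...,1]>35)
k=(abs(W[...,0]-.557)<.06)&(abs(W[...,1]+.067)<.06)&(W[...,2]>.005)&(W[...,2]<.14)
q=W[m&k]
for z in np.arange(0.0,.13,.012):
    a=q[(q[:,2]>=z)&(q[:,2]<z+.012)]
    if len(a): print(round(z,3),len(a),a[:,0].mean().round(4),a[:,0].min().round(3),a[:,0].max().round(3),a[:,1].mean().round(4),a[:,1].max().round(3))
g=W[k&(hsv[...,2]<90)]
for z in np.arange(0.03,.14,.012):
    a=g[(g[:,2]>=z)&(g[:,2]<z+.012)]
    if len(a): print('dark',round(z,3),len(a),a[:,0].min().round(3),a[:,0].max().round(3),a[:,1].mean().round(4),a[:,1].max().round(3))
E
```

```text
0.012 6 0.5545 0.548 0.56 -0.0556 -0.053
0.024 5 0.5526 0.548 0.559 -0.0564 -0.055
0.036 1 0.5551 0.555 0.555 -0.0546 -0.055
0.072 4 0.5537 0.551 0.558 -0.0571 -0.056
0.084 3 0.5572 0.55 0.563 -0.0592 -0.056
dark 0.054 1 0.537 0.537 -0.0605 -0.061
dark 0.066 8 0.536 0.573 -0.0556 -0.054
dark 0.078 10 0.535 0.573 -0.0548 -0.05
dark 0.09 19 0.517 0.599 -0.0574 -0.048
dark 0.102 44 0.512 0.598 -0.0606 -0.05
dark 0.114 35 0.508 0.605 -0.0547 -0.045
dark 0.126 45 0.502 0.607 -0.0531 -0.044
dark 0.138 6 0.505 0.607 -0.053 -0.047
```

Emit:
{"op": "carry_out", "data": {"rows": [{"x": 0,"y": 0,"z": -0.04,"ax": 0,"ay": 0,"az": 0,"jaw": 1},{"x": 0,"y": 0,"z": -0.12,"ax": 0,"ay": 0,"az": 0,"jaw": 1},{"x": 0,"y": 0,"z": -0.22,"ax": 0,"ay": 0,"az": 0,"jaw": 1},{"x": 0,"y": 0,"z": -0.32,"ax": 0,"ay": 0,"az": 0,"jaw": 1},{"x": 0,"y": 0,"z": -0.4,"ax": 0,"ay": 0,"az": 0,"jaw": 1}]}}

```text
clock: 3.25
position: [0.5562, -0.0657, 0.2432]
tool_rot: [[0.04, 0.999, 0.002], [0.999, -0.04, 0.0], [0.0, 0.002, -1.0]]
ft_force: [0.2, 0.7, -1.1]
width: 0.0245
grip_force: 20.2
```

```bash
python3 - <<'E'
from h import *
plan(.520,-.337,.24,-2.4)
p,d=cap('side'); W=cloud('side',d); hsv=cv2.cvtColor(p,cv2.COLOR_RGB2HSV)
u,v=proj('side',[.557,-.067,.18])[0].astype(int); cv2.imwrite('pics/v3.png',cv2.resize(p[v-30:v+30,u-40:u+40,::-1],(800,600),interpolation=cv2.INTER_CUBIC))
E
```

```text
shift [-0.9083 -0.0847  0.0103] turn [ 0.001  -0.0002  0.0013] rows 6.0
t 3.25 p [ 0.5562 -0.0657  0.2432] j [-0.46  0.35  0.62  1.84 -0.23  1.03  0.22] F [ 0.2  0.7 -1.1] w 0.0245 g 20.2
```

View pics/v3.png

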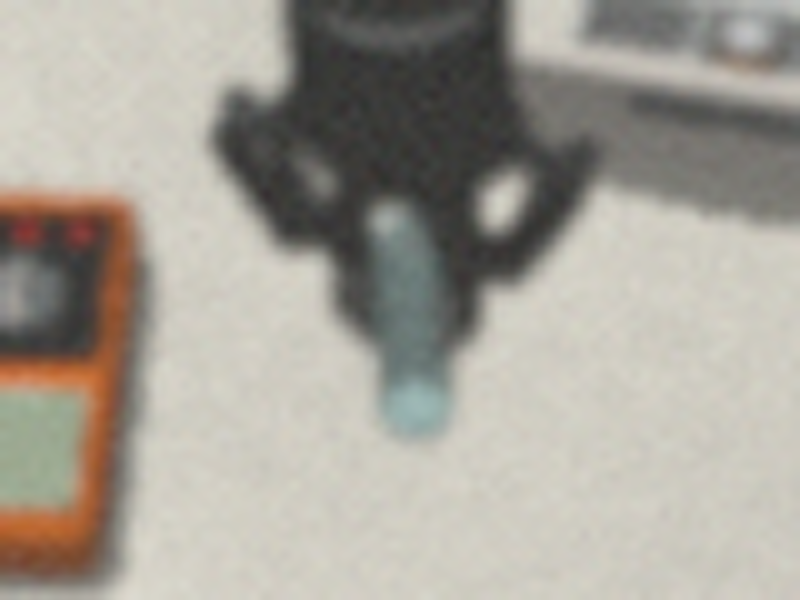

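The vial is lifted and held, at crop (410,310), with only about 0.05 rad of lean. I carry it above the pocket.

Emit:
{"op": "carry_out", "data": {"rows": [{"x": -0.12,"y": -0.01,"z": 0,"ax": 0,"ay": 0,"az": 0,"jaw": 1},{"x": -0.28,"y": -0.02,"z": 0,"ax": 0,"ay": 0,"az": 0,"jaw": 1},{"x": -0.44,"y": -0.04,"z": 0,"ax": 0,"ay": 0,"az": 0,"jaw": 1},{"x": -0.6,"y": -0.05,"z": 0,"ax": 0,"ay": 0,"az": 0,"jaw": 1},{"x": -0.74,"y": -0.065,"z": 0,"ax": 0,"ay": 0,"az": 0,"jaw": 1}]}}

```text
clock: 3.8
position: [0.5271, -0.2889, 0.2415]
tool_rot: [[0.041, 0.999, 0.0], [0.999, -0.041, -0.001], [-0.001, 0.001, -1.0]]
ft_force: [1.3, -0.6, -0.5]
width: 0.0246
grip_force: 20.2
```

Emit:
{"op": "carry_out", "data": {"rows": [{"x": -0.1,"y": -0.01,"z": 0,"ax": 0,"ay": 0,"az": 0,"jaw": 1},{"x": -0.165,"y": -0.013,"z": 0.01,"ax": 0,"ay": 0,"az": 0,"jaw": 1},{"x": -0.165,"y": -0.013,"z": 0.08,"ax": 0,"ay": 0,"az": 0,"jaw": 1},{"x": -0.165,"y": -0.013,"z": 0.08,"ax": 0,"ay": 0,"az": 0,"jaw": 1}]}}

```text
clock: 4.2
position: [0.5203, -0.3354, 0.2148]
tool_rot: [[0.041, 0.999, -0.004], [0.999, -0.041, 0.003], [0.002, -0.005, -1.0]]
ft_force: [-0.1, 1.1, -0.5]
width: 0.0239
grip_force: 20.2
```

```bash
python3 - <<'E'
from h import *
plan(.522,-.336,.144,-2.4)
p,d=cap('side'); W=cloud('side',d)
hsv=cv2.cvtColor(p,cv2.COLOR_RGB2HSV)
m=(hsv[...,0]>75)&(hsv[...,0]<105)&(hsv[...,1]>35)
q=W[m&(abs(W[...,0]-.522)<.06)&(abs(W[...,1]+.337)<.06)&(W[...,2]>.06)&(W[...,2]<.22)]
for z in np.arange(0.06,.23,.015):
    a=q[(q[:,2]>=z)&(q[:,2]<z+.015)]
    if len(a): print(round(z,3),len(a),a.mean(0).round(4),a[:,0].min().round(3),a[:,0].max().round(3))
r=[]
for n in('side','top'):
    if n=='top': p,d=cap('top')
    u,v=proj(n,[.522,-.337,.08])[0].astype(int); r.append(cv2.resize(p[v-40:v+40,u-40:u+40,::-1],(400,400),interpolation=cv2.INTER_CUBIC)); print(n,u,v)
cv2.imwrite('pics/v4.png',np.hstack(r))
E
```

```text
shift [-0.0023  0.0068  0.2359] turn [-0.0029 -0.0016  0.0005] rows 2.0
t 4.2 p [ 0.5203 -0.3354  0.2148] j [ 0.03  0.5   0.65  1.72 -0.34  1.04  0.75] F [-0.1  1.1 -0.5] w 0.0239 g 20.2
0.09 2 [ 0.5159 -0.331   0.1018] 0.514 0.518
0.105 5 [ 0.5182 -0.3266  0.1128] 0.509 0.522
0.12 3 [ 0.5157 -0.3233  0.123 ] 0.512 0.517
0.135 3 [ 0.5177 -0.3256  0.1405] 0.513 0.522
0.15 1 [ 0.5226 -0.3298  0.1538] 0.523 0.523
0.165 5 [ 0.5224 -0.3315  0.1756] 0.515 0.529
0.18 3 [ 0.5162 -0.3284  0.1842] 0.512 0.522
side 264 155
top 330 207
```

View pics/v4.png

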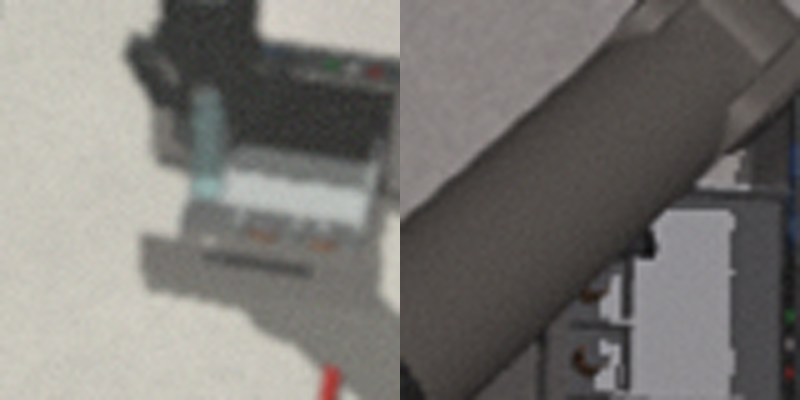

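The side crop shows the vial at (208,150) hanging over the left pocket, with the ambers to its right. In the top view the arm hides the pocket. Base estimate is (0.517,-0.339), so I lower it.

Emit:
{"op": "carry_out", "data": {"rows": [{"x": -0.002,"y": 0.006,"z": 0.06,"ax": 0,"ay": 0,"az": 0,"jaw": 1},{"x": -0.002,"y": 0.006,"z": 0.12,"ax": 0,"ay": 0,"az": 0,"jaw": 1},{"x": -0.002,"y": 0.006,"z": 0.18,"ax": 0,"ay": 0,"az": 0,"jaw": 1},{"x": -0.002,"y": 0.006,"z": 0.22,"ax": 0,"ay": 0,"az": 0,"jaw": 1},{"x": -0.002,"y": 0.006,"z": 0.22,"ax": 0,"ay": 0,"az": 0,"jaw": 1}]}}

```text
clock: 4.8
position: [0.5237, -0.3352, 0.1498]
tool_rot: [[0.038, 0.999, -0.002], [0.999, -0.038, 0.002], [0.002, -0.002, -1.0]]
ft_force: [-0.9, 0.1, -0.2]
width: 0.0243
grip_force: 20.2
```

Emit:
{"op": "carry_out", "data": {"rows": [{"x": 0,"y": 0,"z": 0.005,"ax": 0,"ay": 0,"az": 0,"jaw": 1},{"x": 0,"y": 0,"z": 0.01,"ax": 0,"ay": 0,"az": 0,"jaw": 1},{"x": 0,"y": 0,"z": 0.01,"ax": 0,"ay": 0,"az": 0,"jaw": 1}]}}

```text
clock: 5.1
position: [0.5242, -0.3367, 0.1486]
tool_rot: [[0.039, 0.999, 0.001], [0.999, -0.039, -0.0], [-0.0, 0.001, -1.0]]
ft_force: [-0.2, 0.2, -0.5]
width: 0.0239
grip_force: 20.2
```

```bash
python3 - <<'E'
from h import *
plan(.522,-.336,.144,-2.4)
p,d=cap('side'); W=cloud('side',d)
hsv=cv2.cvtColor(p,cv2.COLOR_RGB2HSV)
m=(hsv[...,0]>75)&(hsv[...,0]<105)&(hsv[...,1]>35)
q=W[m&(abs(W[...,0]-.522)<.06)&(abs(W[...,1]+.337)<.06)&(W[...,2]>.02)&(W[...,2]<.22)]
print(len(q),q.min(0),q.max(0),q.mean(0))
E
```

```text
shift [ 0.002  -0.0076  0.0152] turn [0.0008 0.0002 0.0016] rows 1.0
t 5.1 p [ 0.5242 -0.3367  0.1486] j [ 0.07  0.58  0.6   1.77 -0.4   0.92  0.8 ] F [-0.2  0.2 -0.5] w 0.0239 g 20.2
8 [ 0.51772208 -0.34109837  0.08192046] [ 0.53169615 -0.32365834  0.11530701] [ 0.52643964 -0.33263364  0.1019064 ]
```

Emit:
{"op": "carry_out", "data": {"rows": [{"x": 0,"y": -0.006,"z": 0.007,"ax": 0,"ay": 0,"az": 0,"jaw": 1},{"x": 0,"y": -0.006,"z": 0.013,"ax": 0,"ay": 0,"az": 0,"jaw": 1},{"x": 0,"y": -0.006,"z": 0.013,"ax": 0,"ay": 0,"az": 0,"jaw": 1}]}}

```text
clock: 5.45
position: [0.5218, -0.3363, 0.1436]
tool_rot: [[0.04, 0.999, -0.0], [0.999, -0.04, 0.0], [0.0, -0.0, -1.0]]
ft_force: [0.2, 0.8, -0.3]
width: 0.0242
grip_force: 20.2
```

Emit:
{"op": "carry_out", "data": {"rows": [{"x": 0,"y": 0,"z": 0.005,"ax": 0,"ay": 0,"az": 0,"jaw": 1},{"x": 0,"y": 0,"z": 0.008,"ax": 0,"ay": 0,"az": 0,"jaw": 1},{"x": 0,"y": 0,"z": 0.008,"ax": 0,"ay": 0,"az": 0,"jaw": 1}]}}

```text
clock: 5.75
position: [0.5223, -0.3366, 0.1421]
tool_rot: [[0.039, 0.999, 0.001], [0.999, -0.039, 0.0], [0.0, 0.001, -1.0]]
ft_force: [-0.1, 0.4, 4.2]
width: 0.0241
grip_force: 20.5
```

Emit:
{"op": "carry_out", "data": {"rows": [{"x": 0,"y": 0,"z": 0,"ax": 0,"ay": 0,"az": 0,"jaw": 0.35},{"x": 0,"y": 0,"z": 0,"ax": 0,"ay": 0,"az": 0,"jaw": 0.25},{"x": 0,"y": 0,"z": 0,"ax": 0,"ay": 0,"az": 0,"jaw": 0.1},{"x": 0,"y": 0,"z": 0,"ax": 0,"ay": 0,"az": 0,"jaw": 0},{"x": 0,"y": 0,"z": 0,"ax": 0,"ay": 0,"az": 0,"jaw": 0}]}}

```text
clock: 6.25
position: [0.5221, -0.3363, 0.1414]
tool_rot: [[0.039, 0.999, -0.0], [0.999, -0.039, 0.0], [0.0, -0.0, -1.0]]
ft_force: [-0.7, -0.8, 0.3]
width: 0.0427
grip_force: 0.0
```

Emit:
{"op": "carry_out", "data": {"rows": [{"x": 0,"y": 0,"z": -0.05,"ax": 0,"ay": 0,"az": 0,"jaw": 0},{"x": 0,"y": 0,"z": -0.12,"ax": 0,"ay": 0,"az": 0,"jaw": 0},{"x": 0,"y": 0,"z": -0.22,"ax": 0,"ay": 0,"az": 0,"jaw": 0},{"x": 0,"y": 0,"z": -0.36,"ax": 0,"ay": 0,"az": 0,"jaw": 0},{"x": 0,"y": 0,"z": -0.45,"ax": 0,"ay": 0,"az": 0,"jaw": 0}]}}

```text
clock: 6.75
position: [0.5225, -0.3374, 0.2806]
tool_rot: [[0.04, 0.999, 0.004], [0.999, -0.04, -0.002], [-0.002, 0.004, -1.0]]
ft_force: [0.3, -1.0, -0.2]
width: 0.0428
grip_force: 0.0
```

```bash
python3 - <<'E'
from h import *
plan(.55,-.15,.33,-2.4)
plan(.578,.209,.33,-2.4)
p,d=cap('side'); W=cloud('side',d)
hsv=cv2.cvtColor(p,cv2.COLOR_RGB2HSV)
m=(hsv[...,0]>75)&(hsv[...,0]<105)&(hsv[...,1]>30)
q=W[m&(abs(W[...,0]-.522)<.06)&(abs(W[...,1]+.337)<.06)&(W[...,2]>.02)&(W[...,2]<.16)]
print(len(q),q.min(0),q.max(0),q.mean(0))
u,v=proj('side',[.522,-.337,.08])[0].astype(int); cv2.imwrite('pics/v5.png',cv2.resize(p[v-30:v+30,u-40:u+40,::-1],(640,480),interpolation=cv2.INTER_CUBIC))
E
```

```text
shift [ 0.6276  0.0673 -0.1655] turn [0.0025 0.0013 0.0011] rows 4.0
t 6.75 p [ 0.5225 -0.3374  0.2806] j [ 0.    0.44  0.68  1.65 -0.3   1.15  0.72] F [ 0.3 -1.  -0.2] w 0.0428 g 0.0
shift [ 1.8271  0.1126 -0.1677] turn [0.0025 0.0013 0.0011] rows 12.0
t 6.75 p [ 0.5225 -0.3374  0.2806] j [ 0.    0.44  0.68  1.65 -0.3   1.15  0.72] F [ 0.3 -1.  -0.2] w 0.0428 g 0.0
29 [ 0.51277946 -0.35383197  0.06626821] [ 0.52707163 -0.32262123  0.11419918] [ 0.5209043  -0.33137948  0.09461618]
```

View pics/v5.png

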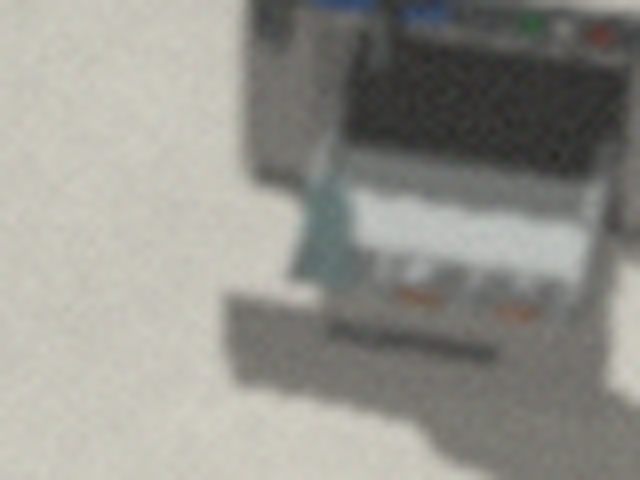

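The vial stands in the left pocket at crop (328,225), with its top at z 0.114 and the gripper clear; the ambers are untouched. On to the cap.

Emit:
{"op": "carry_out", "data": {"rows": [{"x": 0.8,"y": 0.05,"z": -0.1,"ax": 0,"ay": 0,"az": 0,"jaw": 0},{"x": 0.8,"y": 0.05,"z": -0.1,"ax": 0,"ay": 0,"az": 0,"jaw": 0},{"x": 0.8,"y": 0.05,"z": -0.1,"ax": 0,"ay": 0,"az": 0,"jaw": -1},{"x": 0.8,"y": 0.05,"z": -0.1,"ax": 0,"ay": 0,"az": 0,"jaw": -1},{"x": 0.8,"y": 0.05,"z": -0.1,"ax": 0,"ay": 0,"az": 0,"jaw": -1}]}}

```text
clock: 7.3
position: [0.5466, -0.0944, 0.3078]
tool_rot: [[0.038, 0.999, 0.002], [0.999, -0.038, 0.001], [0.001, 0.002, -1.0]]
ft_force: [1.6, 0.1, -0.2]
width: 0.0835
grip_force: 0.0
```

Emit:
{"op": "carry_out", "data": {"rows": [{"x": 0.8,"y": 0.05,"z": 0,"ax": 0,"ay": 0,"az": 0,"jaw": -1},{"x": 0.8,"y": 0.05,"z": 0,"ax": 0,"ay": 0,"az": 0,"jaw": -1},{"x": 0.8,"y": 0.05,"z": 0,"ax": 0,"ay": 0,"az": 0,"jaw": -1},{"x": 0.8,"y": 0.05,"z": 0,"ax": 0,"ay": 0,"az": 0,"jaw": -1},{"x": 0.8,"y": 0.05,"z": 0,"ax": 0,"ay": 0,"az": 0,"jaw": -1}]}}

```text
clock: 7.8
position: [0.5708, 0.1454, 0.3075]
tool_rot: [[0.037, 0.999, 0.001], [0.999, -0.037, 0.002], [0.002, 0.001, -1.0]]
ft_force: [0.0, -0.0, -0.0]
width: 0.0853
grip_force: 0.0
```

```bash
python3 - <<'E'
from h import *
plan(.578,.209,.27,-2.4)
p,d=cap('top'); W=cloud('top',d); hsv=cv2.cvtColor(p,cv2.COLOR_RGB2HSV)
m=(hsv[...,0]>75)&(hsv[...,0]<130)&(hsv[...,1]>30)
q=W[m&(abs(W[...,0]-.522)<.05)&(abs(W[...,1]+.337)<.04)&(W[...,2]>.04)&(W[...,2]<.16)]
print('vial now',len(q),q.mean(0) if len(q) else '')
print('collar pts')
E
```

```text
shift [0.2125 0.016  0.1255] turn [ 0.0007 -0.0011  0.003 ] rows 2.0
t 7.8 p [0.5708 0.1454 0.3075] j [-0.75  0.32  0.54  1.7  -0.18  1.17 -0.2 ] F [ 0. -0. -0.] w 0.0853 g 0.0
vial now 8 [ 0.51687965 -0.33367709  0.10823561]
collar pts
```

Emit:
{"op": "carry_out", "data": {"rows": [{"x": 0.1,"y": 0.01,"z": 0,"ax": 0,"ay": 0,"az": 0,"jaw": -1},{"x": 0.213,"y": 0.016,"z": 0.05,"ax": 0,"ay": 0,"az": 0,"jaw": -1},{"x": 0.213,"y": 0.016,"z": 0.12,"ax": 0,"ay": 0,"az": 0,"jaw": -1},{"x": 0.213,"y": 0.016,"z": 0.12,"ax": 0,"ay": 0,"az": 0,"jaw": -1},{"x": 0.213,"y": 0.016,"z": 0.12,"ax": 0,"ay": 0,"az": 0,"jaw": -1}]}}

```text
clock: 8.35
position: [0.5785, 0.2043, 0.2712]
tool_rot: [[0.041, 0.999, 0.0], [0.999, -0.041, -0.001], [-0.001, 0.0, -1.0]]
ft_force: [-0.3, 0.1, 0.0]
width: 0.0859
grip_force: 0.0
```

```bash
python3 - <<'E'
from h import *
plan(.578,.209,.219,-2.4)
p,d=cap('side'); W=cloud('side',d); hsv=cv2.cvtColor(p,cv2.COLOR_RGB2HSV)
m=((hsv[...,0]>108)&(hsv[...,0]<130)&(hsv[...,1]>120)); k=m&(abs(W[...,0]-.578)<.06)&(abs(W[...,1]-.209)<.06)&(W[...,2]>.13)&(W[...,2]<.2)
q=W[k]; print(len(q),q.min(0).round(3),q.max(0).round(3))
f=q[q[:,2]<.17]; print('front',f.mean(0).round(4),f[:,1].max())
u,v=proj('side',[.578,.209,.18])[0].astype(int); cv2.imwrite('pics/c1.png',cv2.resize(p[v-45:v+45,u-60:u+60,::-1],(800,600),interpolation=cv2.INTER_CUBIC))
E
```

```text
shift [ 0.0156 -0.0024  0.1741] turn [0.0002 0.0005 0.0005] rows 2.0
t 8.35 p [0.5785 0.2043 0.2712] j [-0.8   0.4   0.51  1.68 -0.21  1.12 -0.27] F [-0.3  0.1  0. ] w 0.0859 g 0.0
69 [0.56  0.187 0.164] [0.598 0.233 0.184]
front [0.5783 0.2298 0.1663] 0.23319403359670265
```

View pics/c1.png

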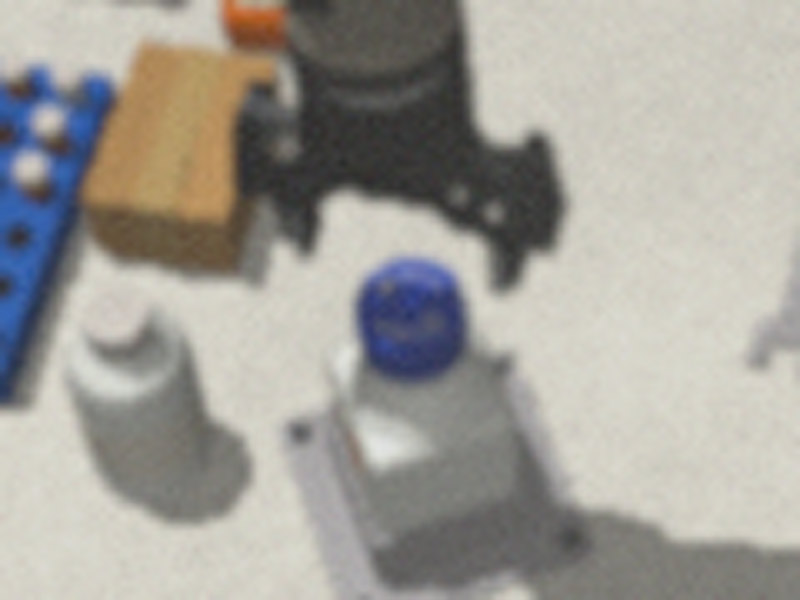

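The side crop shows the fingers open above the blue cap at (412,318), well centred and clear of the stock bottle and carton. I descend and grip.

Emit:
{"op": "carry_out", "data": {"rows": [{"x": 0.014,"y": -0.002,"z": 0.03,"ax": 0,"ay": 0,"az": 0,"jaw": -1},{"x": 0.014,"y": -0.002,"z": 0.08,"ax": 0,"ay": 0,"az": 0,"jaw": -1},{"x": 0.014,"y": -0.002,"z": 0.13,"ax": 0,"ay": 0,"az": 0,"jaw": -1},{"x": 0.014,"y": -0.002,"z": 0.172,"ax": 0,"ay": 0,"az": 0,"jaw": -1},{"x": 0.014,"y": -0.002,"z": 0.172,"ax": 0,"ay": 0,"az": 0,"jaw": -1}]}}

```text
clock: 8.9
position: [0.5763, 0.2094, 0.216]
tool_rot: [[0.04, 0.999, -0.005], [0.999, -0.04, -0.002], [-0.002, -0.005, -1.0]]
ft_force: [-1.0, -0.1, 0.1]
width: 0.0858
grip_force: 0.0
```

Emit:
{"op": "carry_out", "data": {"newtons": 60, "rows": [{"x": 0,"y": 0,"z": 0,"ax": 0,"ay": 0,"az": 0,"jaw": 1},{"x": 0,"y": 0,"z": 0,"ax": 0,"ay": 0,"az": 0,"jaw": 1},{"x": 0,"y": 0,"z": 0,"ax": 0,"ay": 0,"az": 0,"jaw": 1},{"x": 0,"y": 0,"z": 0,"ax": 0,"ay": 0,"az": 0,"jaw": 1},{"x": 0,"y": 0,"z": 0,"ax": 0,"ay": 0,"az": 0,"jaw": 1}]}}

```text
clock: 9.4
position: [0.5784, 0.2099, 0.2198]
tool_rot: [[0.039, 0.999, 0.002], [0.999, -0.039, 0.001], [0.001, 0.002, -1.0]]
ft_force: [-0.7, -0.5, 3.1]
width: 0.0509
grip_force: 61.7
```

```bash
python3 - <<'E'
from h import *
plan(.578,.2085,.219,-2.4)
E
```

```text
shift [-0.0049 -0.001   0.0028] turn [ 0.001  -0.0005  0.0015] rows 1.0
t 9.4 p [0.5784 0.2099 0.2198] j [-0.79  0.45  0.49  1.73 -0.24  1.02 -0.25] F [-0.7 -0.5  3.1] w 0.0509 g 61.7
```

Emit:
{"op": "carry_out", "data": {"rows": [{"x": 0,"y": 0,"z": 0.005,"ax": 0,"ay": 0,"az": 0,"jaw": 1},{"x": 0,"y": 0,"z": 0.01,"ax": 0,"ay": 0,"az": 0,"jaw": 1},{"x": 0,"y": 0,"z": 0.015,"ax": 0,"ay": 0,"az": 0,"jaw": 1},{"x": 0,"y": 0,"z": 0.018,"ax": 0,"ay": 0,"az": 0,"jaw": 1},{"x": 0,"y": 0,"z": 0.018,"ax": 0,"ay": 0,"az": 0,"jaw": 1}]}}

```text
clock: 9.9
position: [0.5784, 0.2099, 0.2146]
tool_rot: [[0.04, 0.999, 0.001], [0.999, -0.04, 0.001], [0.001, 0.001, -1.0]]
ft_force: [-0.6, -0.4, 8.6]
width: 0.0509
grip_force: 62.1
```

```bash
python3 - <<'E'
from h import *
plan(.578,.2085,.213,-2.4)
for n in ('side',):
    p,d=cap(n); W=cloud(n,d); hsv=cv2.cvtColor(p,cv2.COLOR_RGB2HSV)
    m=((hsv[...,0]>108)&(hsv[...,0]<130)&(hsv[...,1]>120)); k=m&(abs(W[...,0]-.578)<.06)&(abs(W[...,1]-.209)<.06)&(W[...,2]>.13)&(W[...,2]<.2)
    q=W[k]; print(len(q),q.min(0).round(3),q.max(0).round(3))
s=telemetry.get_state(); print(s['ft_force'],s['torque'])
E
```

```text
shift [-0.0049 -0.0011  0.0052] turn [ 0.0008 -0.0005  0.0015] rows 1.0
t 9.9 p [0.5784 0.2099 0.2146] j [-0.78  0.46  0.49  1.73 -0.25  1.01 -0.25] F [-0.6 -0.4  8.6] w 0.0509 g 62.1
49 [0.562 0.198 0.155] [0.601 0.232 0.179]
[-0.96766995 -0.87314386  7.85361453] [-0.24251521  0.31055703  0.04387303]
```

Emit:
{"op": "carry_out", "data": {"rows": [{"x": 0,"y": 0,"z": 0,"ax": 0,"ay": 0,"az": -0.07,"jaw": 1},{"x": 0,"y": 0,"z": 0,"ax": 0,"ay": 0,"az": -0.14,"jaw": 1},{"x": 0,"y": 0,"z": 0,"ax": 0,"ay": 0,"az": -0.21,"jaw": 1},{"x": 0,"y": 0,"z": 0,"ax": 0,"ay": 0,"az": -0.28,"jaw": 1},{"x": 0,"y": 0,"z": 0,"ax": 0,"ay": 0,"az": -0.35,"jaw": 1}]}}

```text
clock: 10.45
position: [0.5785, 0.2102, 0.2148]
tool_rot: [[-0.492, 0.871, 0.002], [0.871, 0.492, 0.001], [0.0, 0.002, -1.0]]
ft_force: [-1.6, -0.4, 8.4]
width: 0.0509
grip_force: 62.2
```

```bash
python3 - <<'E'
from h import *
plan(.578,.2085,.2146)
s=telemetry.get_state(); print(s['ft_force'],s['torque'])
E
```

```text
shift [-0.0042 -0.0043  0.0007] turn [ 0.0014 -0.0002  0.    ] rows 1.0
t 10.45 p [0.5785 0.2102 0.2148] j [-0.69  0.44  0.36  1.73 -0.18  1.01  0.25] F [-1.6 -0.4  8.4] w 0.0509 g 62.2
[-1.55223088 -0.37609841  8.3505705 ] [-0.06062681  0.33253    -0.08975086]
```

Emit:
{"op": "carry_out", "data": {"rows": [{"x": 0,"y": 0,"z": 0,"ax": 0,"ay": 0,"az": -0.07,"jaw": 1},{"x": 0,"y": 0,"z": 0,"ax": 0,"ay": 0,"az": -0.14,"jaw": 1},{"x": 0,"y": 0,"z": 0,"ax": 0,"ay": 0,"az": -0.21,"jaw": 1},{"x": 0,"y": 0,"z": 0,"ax": 0,"ay": 0,"az": -0.28,"jaw": 1},{"x": 0,"y": 0,"z": 0,"ax": 0,"ay": 0,"az": -0.36,"jaw": 1}]}}

```text
clock: 10.95
position: [0.5774, 0.2097, 0.2144]
tool_rot: [[-0.882, 0.471, -0.001], [0.471, 0.882, 0.0], [0.001, -0.001, -1.0]]
ft_force: [-4.4, -0.9, 8.9]
width: 0.0509
grip_force: 62.3
```

Emit:
{"op": "carry_out", "data": {"rows": [{"x": 0,"y": 0,"z": 0,"ax": 0,"ay": 0,"az": 0,"jaw": 1},{"x": 0,"y": 0,"z": -0.01,"ax": 0,"ay": 0,"az": 0,"jaw": 1},{"x": 0,"y": 0,"z": -0.02,"ax": 0,"ay": 0,"az": 0,"jaw": 1},{"x": 0,"y": 0,"z": -0.03,"ax": 0,"ay": 0,"az": 0,"jaw": 1},{"x": 0,"y": 0,"z": -0.04,"ax": 0,"ay": 0,"az": 0,"jaw": 1}]}}

```text
clock: 11.45
position: [0.5773, 0.2097, 0.2248]
tool_rot: [[-0.88, 0.475, -0.001], [0.475, 0.88, -0.001], [0.001, -0.001, -1.0]]
ft_force: [-0.8, -0.9, -0.8]
width: 0.051
grip_force: 62.3
```

Emit:
{"op": "carry_out", "data": {"rows": [{"x": 0,"y": 0,"z": -0.05,"ax": 0,"ay": 0,"az": 0,"jaw": 1},{"x": 0,"y": 0,"z": -0.13,"ax": 0,"ay": 0,"az": 0,"jaw": 1},{"x": 0,"y": 0,"z": -0.23,"ax": 0,"ay": 0,"az": 0,"jaw": 1},{"x": 0,"y": 0,"z": -0.32,"ax": 0,"ay": 0,"az": 0,"jaw": 1},{"x": 0,"y": 0,"z": -0.36,"ax": 0,"ay": 0,"az": 0,"jaw": 1}]}}

```text
clock: 11.95
position: [0.5792, 0.2104, 0.3376]
tool_rot: [[-0.88, 0.475, 0.006], [0.475, 0.88, 0.003], [-0.004, 0.005, -1.0]]
ft_force: [0.0, -0.3, -0.7]
width: 0.0505
grip_force: 62.5
```

Emit:
{"op": "carry_out", "data": {"rows": [{"x": 0,"y": 0,"z": 0,"ax": 0,"ay": 0,"az": 0,"jaw": 1},{"x": 0,"y": 0,"z": 0,"ax": 0,"ay": 0,"az": 0,"jaw": 1},{"x": 0,"y": 0,"z": 0,"ax": 0,"ay": 0,"az": 0,"jaw": 1},{"x": 0,"y": 0,"z": 0,"ax": 0,"ay": 0,"az": 0,"jaw": 1},{"x": 0,"y": 0,"z": 0,"ax": 0,"ay": 0,"az": 0,"jaw": 1}]}}

```text
clock: 12.45
position: [0.5775, 0.2098, 0.3325]
tool_rot: [[-0.88, 0.475, -0.002], [0.475, 0.88, -0.001], [0.001, -0.001, -1.0]]
ft_force: [0.5, 1.1, -0.2]
width: 0.0511
grip_force: 62.5
```

```bash
python3 - <<'E'
from h import *
plan(.578,.2085,.333)
p,d=cap('side'); u,v=proj('side',[.578,.209,.18])[0].astype(int); a=p[v-55:v+45,u-65:u+65,::-1]; u,v=proj('side',[.522,-.337,.08])[0].astype(int); b=p[v-35:v+35,u-45:u+45,::-1]
cv2.imwrite('pics/end.png',np.hstack([cv2.resize(a,(520,400)),cv2.resize(b,(280,400))]))
W=cloud('side',d); hsv=cv2.cvtColor(p,cv2.COLOR_RGB2HSV)
m=((hsv[...,0]>108)&(hsv[...,0]<130)&(hsv[...,1]>120))&(abs(W[...,0]-.578)<.06)&(abs(W[...,1]-.209)<.06)&(W[...,2]>.13); q=W[m]
print(len(q),np.percentile(q,[2,98],axis=0).round(3))
E
```

```text
shift [-0.0035 -0.0031 -0.0017] turn [-0.0009 -0.0007 -0.    ] rows 1.0
t 12.45 p [0.5775 0.2098 0.3325] j [-0.62  0.32  0.26  1.59 -0.09  1.24  0.73] F [ 0.5  1.1 -0.2] w 0.0511 g 62.5
22 [[0.562 0.186 0.283]
 [0.58  0.232 0.292]]
```

View pics/end.png

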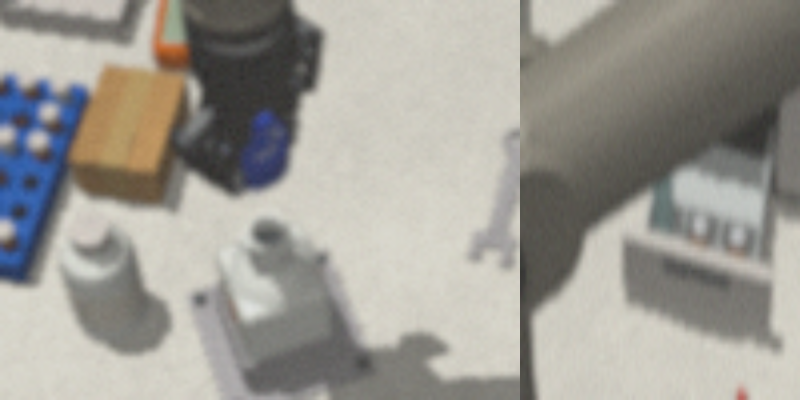

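The gripper holds the cap at (265,150), above the open bottle mouth at (270,235). The bottle sits in its stand, and the vial's lower part is visible in the drawer's left pocket at (662,205), with the drawer still out. I hand the job in.

```bash
python3 -c "
from h import *
print(workorder.job_done())"
```

```text
the job is handed in; nothing more can be done
None
```

The vial stands released in the left drawer pocket, and the cap is off and held level about 10 cm above the bottle's mouth; I handed the job in at about 12.5 s, and no verdict was returned.

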